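Latch the filter slide in the beam

ROBOT

A 6-joint arm with a two-finger parallel gripper is mounted at the origin on the work surface. World frame = base frame: x ahead of the robot, y to its left, z up, the work surface at z = 0. Lengths are in mm, angles in rad, forces in N, time in s.
With the tool pointing down it reaches from about 300 to 850 mm from the base axis. Payload 4.2 kg.
Tool frame: the origin (TCP) lies midway between the tips of the shut fingers; the grasp point (between the pads) lies 19 mm behind it; z points along the fingers, y is the line along which they close (so a half turn about z gives the same grasp; the last joint's range is limited). The gripper opens to 91 mm and grips with 3 to 60 N. Pads are 32 mm wide; open, the fingers measure 118 mm over their backs; the gripper's body (76 mm by 178 mm) begins 60 mm behind the grasp point.
Start: joints at [1.116, 0.32, 1.565, -0, 1.257, -0.02], TCP at [242.211, 521.514, 213.976] pointing down, gripper open.
Joint ranges: [-3.11, 3.11], [-0.84, 2.01], [0.21, 2.61], [-1.34, 4.49], [0.05, 2.63], [-2.56, 2.56]. Speed limits (rad/s): [2.57, 2.57, 3.14, 3.14, 3.14, 3.14].

INTERFACE

Orientations are given as a 3x3 rotation matrix whose columns are the frame's x, y, z axes.
In Python, from workcell import sensors, cams, robot gives the robot as it stands. The module is installed in compiled form; this text tells all that it offers.
- The arm moves only by the shell command python3 -m inch 'ROWS' [FORCE]. ROWS is a JSON object of lists of equal length, an entry for each row: "offset": the shift along the tool's x, y, z in units of 30 mm (1.0 is 30 mm), a list of three; "rot": the turn, a rotation vector about the tool's x, y, z in degrees, a list of three; "jaw": the opening in per cent of the stroke, from 0 (shut) to 100 (fully open). A call has 1 to 10 rows; each row is the pose to reach, as a shift and turn from the pose commanded when the call began, along the tool's axes at that moment; what a row does not reach only later rows make up. A row lasts 1/12 s, in which the tool goes at most 41.7 mm and 7.16 degrees, less where a joint would pass 70% of its speed; a pose out of reach is approached as far as the arm can. A call with a gripper value outside its range is refused whole. The fingers move at their own pace and stop on an object; FORCE is the grip in N (left out, the last holds). Time passes only in rows, so rows that repeat a pose let the fingers close. It gives the time, the measured TCP pose, the force, the opening and the grip force at its end, in the units of the state.
- sensors.sense(): the state, without advancing time (a new reading comes with each control period).
- cams.snapshot(name): name is "scene" or "top" or "wrist"; returns the picture (384x512x3 uint8, blue, green, red); there is no depth.
- cams.get_calibration(name): a dict with "fx", "fy", "cx", "cy" (pixels), "R" (3x3) and "t" (3): a world point X has camera coordinates R X + t; the wrist camera has in their place "mount" (4x4, takes a point from camera to tool coordinates, whose origin is the TCP and whose axes are the flange's). Camera axes: x right, y down, z forward; pixel columns grow to the right and rows downward; lengths in mm; the calibration is good to about 2 mm. The wrist camera is an equidistant fisheye: a pixel r from the principal point sees the ray r / f radians off the axis. A picture is of the moment at which its call begins: read the wrist's pose just before it. get_calibration takes no time and is no camera call.
- robot.finish_job(): hands the job in; it is judged then, once.
Trained networks look in the newest picture that a camera, given by its name, has taken for a name from the list of things; names that differ only in an ending like _2 or _b are one class to them, and where a whole thing is asked for, a point or a joint stands for the part that bears it (a point fixed in the world has none). Each returns a list of dicts, best first, with "confidence" (0 to 1); they miss things now and then, are a little off and sometimes report something else, mostly with a low value. They report only what shows in the picture. A call takes as long as a camera call.
- cams.spot_in(label, camera): "position" ([x, y, z] in mm, in the coordinates of the camera as it stood for that picture, good to about 4 mm: the middle of the surface that is visible of it).
- cams.trace(label, camera): "region" (384x512 bool, what is visible of it).
The state is a dict: "time_s": time; "joint_pos": joint angles; "qd": joint speeds; "joint_efforts": joint torques, N m; "position": TCP position; "orientation": TCP orientation; "ft_force": force on the tool from outside, world axes, zero at the start; "ft_torque": the same for the moment, N m; "width": opening from 0.0 (shut) to 1.0 (fully open); "gripper_force": force on a finger pad.
Only numpy, scipy, OpenCV 4.12 (cv2) and the standard library are available. Lean on these libraries where they do the work, as an engineer would, in place of code of your own. Each camera call takes 0.05 s, during which the arm holds its last target. There are 200 camera calls.

TASK

The sprung filter slide on the optical breadboard stands out of the beam: with the fingertips push its upright push plate in against the spring until the stop pin drops behind the slide's tooth, then let go, so that the slide springs back and latches against the pin in its middle position, with the filter in the beam. Only push: do not take hold of or straddle the push plate, and do not touch the filter or the pin's knob. Leave the pen, the detector and the dust cap where they are.

Things in the scene. Friction and masses are not known exactly. Their poses are not given: they have to be found in the camera images.
- filter_unit: Aluminium base plate 220 x 80 x 8 mm bolted to a black breadboard (its top is 10 mm above the table), with two low rails (tops 20 mm above the underside). Origin: centre of the underside; z up; local +x is the way the slide is pushed in. At local x = 65, y = +-85 mm two black tubes on posts, 56 mm high, mark the beam, which runs along y.
- filter_slide (a joint): Travel of the slide along the unit's +x (m): 0 = out (start), 0.030 = latched, 0.050 = end stop. A spring drives it back: 3 N at 0, rising to 6 N at 0.050. From 0.007 to 0.030 its ramped tooth lifts the pin (up to 2 N more); past 0.031 the pin has dropped behind the tooth and stops the return at 0.030. Let go earlier, it goes back to 0. Pushing to 0.040-0.047 is ample.
- push_plate: Upright aluminium plate at the outer end of the slide, moving with it: 8 mm thick (x), 38 mm wide (y), 48 mm high, top 80 mm above the table. Origin: middle of its lower edge, with the slide at 0 at local x = -75, y = 0, z = 22 mm of the unit; axes as the unit (x = push direction). Push it on its outer (-x) face, where there is free room.
- push_face (a point): Centre of use of the push plate's outer (-x) face: 30 mm above the plate's lower edge, on the face, 62 mm above the table. Moves with the slide; its axes are those of the unit.
- filter: Amber square filter in a black frame, 40 mm long (x), 8 mm thick (y), 50 mm high, standing on the slide 110 mm ahead (+x) of the push plate; it moves with the slide. Origin: middle of its underside, axes as the unit. When latched it is in line with the two tubes. Not to be touched.
- stop_pin (a joint): Height (m) of the vertical steel stop pin, 8 mm in diameter, above its lowest place: 0 = down (start, and again when latched), up to 0.009 as the tooth passes under it; a light spring drives it down. It stands at the unit's local x = y = 0 in a bridge across the slide (18 mm long in x, 70 mm wide, top 54 mm above the unit's underside).
- pin_knob: Black knob on top of the stop pin, 18 mm in diameter, 12 mm high, above the bridge; rises and falls with the pin. Origin: centre of its underside, 55.5 mm above the unit's underside when down. Not to be touched.
- pen_centre (a point): Centre of a loose clear pen, 140 x 10 x 10 mm, lying on the breadboard to the unit's +y side. Leave alone.
- detector_centre (a point): Centre (38 mm up) of a loose black cylindrical detector standing on the breadboard on the unit's -y side: 30 mm in diameter, 76 mm high, white band, brass plug on top. Leave alone.
- dust_cap_centre (a point): Centre of a loose red dust cap, a disc 26 mm in diameter, 12 mm high, lying on the breadboard outside the push plate, 85 to 130 mm from it. Leave alone.

How it is judged:
By the outcome, as a careful person would: the job done as asked, in the order asked, and still so for the second after the job is handed in, with the robot touching nothing.
It also fails if it takes over 35 s, if anything falls off the work surface, if the arm or the gripper's body presses on something with over 40 N, if the wrist force passes 120 N, or if a joint passes its speed limit or range.

## Working session

There is one attempt and no reset: what is moved stays moved. The work goes in short steps, Python scripts to look and compute and a shell command to move; the robot and the scene stay as the last step left them, time stands still between calls to the robot, and variables do not carry over. Pictures are saved under pics/ and viewed, at most 10 in all, crops included, and the job is handed in when it is done.

```bash
mkdir -p pics; cat > h.py <<'E'
import numpy as np, cv2
from workcell import sensors, cams, robot
def world(cam,p):
    c=cams.get_calibration(cam); R=np.array(c["R"]);t=np.array(c["t"])
    return R.T@(np.array(p)-t)
def proj(cam,X):
    c=cams.get_calibration(cam); q=np.array(c["R"])@np.array(X)+np.array(c["t"])
    return np.array([c["fx"]*q[0]/q[2]+c["cx"],c["fy"]*q[1]/q[2]+c["cy"]])
def ray(cam,u,v,z):
    c=cams.get_calibration(cam); R=np.array(c["R"]);o=-R.T@np.array(c["t"])
    d=R.T@np.array([(u-c["cx"])/c["fx"],(v-c["cy"])/c["fy"],1]); return o+d*(z-o[2])/d[2]
E
python3 - <<'E'
from h import *
np.set_printoptions(precision=1,suppress=True)
s=sensors.sense();print(s["orientation"],s["position"],s["ft_force"])
ims=[]
for c in("top","scene"):
    im=cams.snapshot(c);cv2.imwrite(f"pics/{c}0.png",im)
    for n in("filter_unit","push_plate","filter","pin_knob","pen_centre","detector_centre","dust_cap_centre"):
        for r in cams.spot_in(n,c)[:2]: print(c,n,round(r["confidence"],2),world(c,r["position"]),proj(c,world(c,r["position"])))
E
```

```text
[[-0.9  0.4 -0. ]
 [ 0.4  0.9 -0. ]
 [ 0.  -0.  -1. ]] [242.  521.1 213.1] [-0.   1.   0.8]
top filter_unit 0.94 [648.   -8.1  23.2] [274.3 138.6]
top filter_unit 0.16 [569.6 -72.4  71.3] [312.8 174.3]
top push_plate 0.66 [572.8  31.3  76.7] [254.  171.4]
top filter 0.66 [669.  -22.6  81.3] [284.6 117.9]
top pin_knob 0.67 [636.4  -4.4  71.7] [274.  137.2]
top pen_centre 0.94 [631.1 142.9  15.4] [194.5 147.7]
top detector_centre 0.76 [567.5 -69.3  72.9] [311.3 175.3]
top dust_cap_centre 0.69 [468.2  85.   21.5] [223.7 233.7]
top dust_cap_centre 0.16 [635.8  -8.9  72.3] [276.6 137.4]
scene filter_unit 0.87 [671.4 -28.1  25. ] [263.  278.7]
scene push_plate 0.83 [577.7  31.5  61.1] [253.  210.5]
scene filter 0.68 [677.9 -29.6  64.3] [266.4 264.5]
scene pen_centre 0.63 [637.8 133.9  21.9] [319.8 220.2]
scene detector_centre 0.86 [583.5 -79.7  57.7] [198.6 245.9]
```

View pics/top0.png

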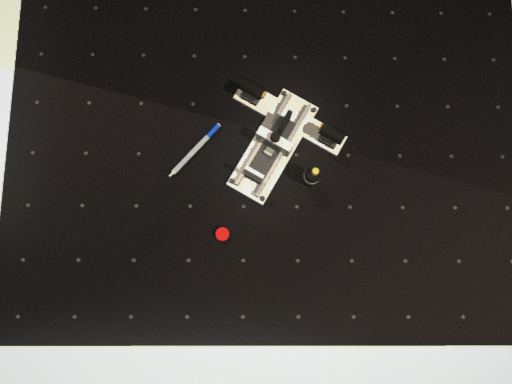

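View pics/scene0.png

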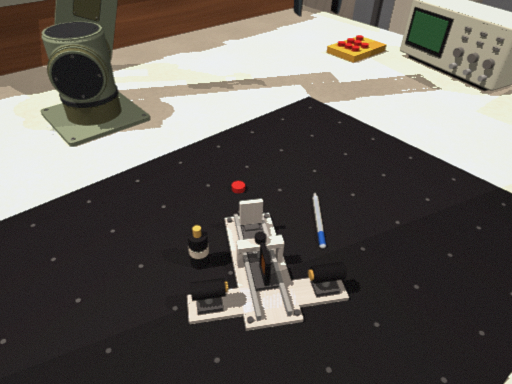

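The top view shows the unit at about (274,140). Its push plate is at (254,171) and the cap behind it at (222,234); the pen is on the left and the detector on the right. The scene view agrees. Next I'll refine the unit pose by fitting the model to the masks.

```bash
python3 - <<'E'
from h import *
np.set_printoptions(precision=3,suppress=True)
im=cv2.imread("pics/top0.png")
cams.snapshot("top")
def cen(n,c):
    m=cams.trace(n,c)[0]["region"]; y,x=np.nonzero(m); return x.mean(),y.mean(),m.sum()
k=cen("pin_knob","top"); print("knob",k, K:=ray("top",k[0],k[1],76))
p=cen("push_plate","top"); print("plate",p, P:=ray("top",p[0],p[1],74))
a=np.arctan2(*(K-P)[1::-1]); print(np.degrees(a),np.linalg.norm((K-P)[:2]))
s=sensors.sense(); print(s["orientation"],s["position"])
# hypothesis overlay
th=np.radians(-29.7); X=np.array([np.cos(th),np.sin(th),0]);Y=np.array([-X[1],X[0],0])
O=np.array([637,-5.,10])
big=cv2.resize(im[80:215,200:360],None,fx=5,fy=5,interpolation=cv2.INTER_CUBIC)
def poly(pts,col):
    q=np.array([(proj("top",O+x*X+y*Y+[0,0,z])-[200,80]+.5)*5 for x,y,z in pts]).astype(int)
    cv2.polylines(big,[q],True,col,1)
poly([(-110,-40,8),(110,-40,8),(110,40,8),(-110,40,8)],(0,255,0))
poly([(-79,-19,70),(-71,-19,70),(-71,19,70),(-79,19,70)],(0,0,255))
poly([(9*np.cos(t),9*np.sin(t),67) for t in np.linspace(0,6,12)],(255,0,255))
cv2.imwrite("pics/ov.png",big[:600])
E
```

```text
knob (np.float64(275.2857142857143), np.float64(136.54285714285714), np.int64(70)) [636.289  -6.305  76.   ]
plate (np.float64(253.51282051282053), np.float64(173.56837606837607), np.int64(234)) [569.586  31.996  74.   ]
-29.864258811935414 76.9174143508357
[[-0.907  0.421  0.   ]
 [ 0.421  0.907  0.   ]
 [-0.     0.    -1.   ]] [242.23  521.526 214.015]
```

View pics/ov.png

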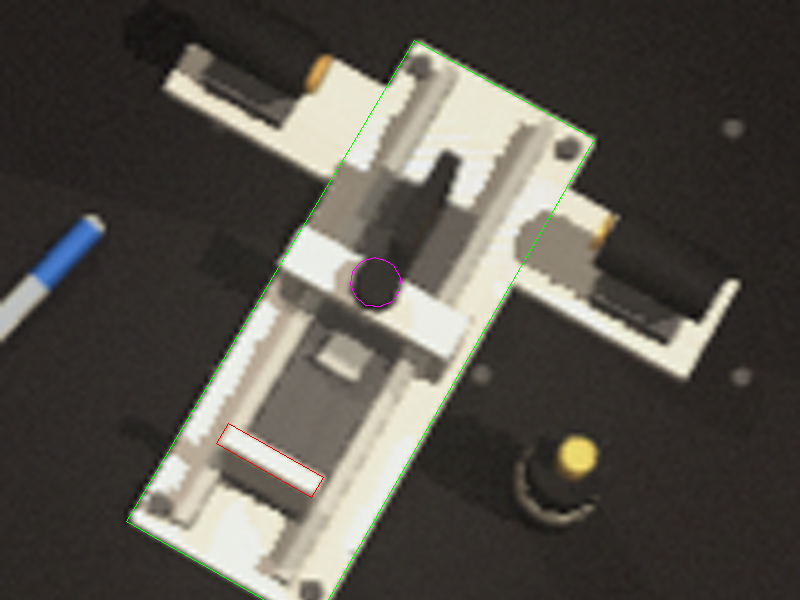

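The overlay fits well: the unit is at (637,-5) with yaw -29.7°. The tool x axis is already roughly opposite the push direction. I'll shut the fingers and travel at the present height to behind the plate.

```bash
python3 -m inch '{"offset":[[-1,-0.66,0],[-2.2,-1.45,0],[-3.4,-2.25,0],[-4.6,-3.04,0],[-5.8,-3.83,0],[-7,-4.63,0],[-8.2,-5.42,0],[-9.4,-6.22,0],[-10.5,-6.94,0],[-11.5,-7.6,0]],"rot":[[0,0,4.8],[0,0,4.8],[0,0,4.8],[0,0,4.8],[0,0,4.8],[0,0,4.8],[0,0,4.8],[0,0,4.8],[0,0,4.8],[0,0,4.8]],"jaw":[0,0,0,0,0,0,0,0,0,0]}' 20
cat > plan.py <<'E'
from h import *
import sys
s=sensors.sense();R=np.array(s["orientation"]);p=np.array(s["position"])
th=np.radians(-29.7); X=np.array([np.cos(th),np.sin(th),0]);Y=np.array([-X[1],X[0],0]);O=np.array([637,-5,0.])
l,z=map(float,sys.argv[1:3]); T=O+l*X+[0,0,z]
print("local",(p-O)@X,(p-O)@Y,p[2],"offset",R.T@(T-p)/30,"yaw",np.degrees(np.arctan2(R[1,0],R[0,0])),"F",s["ft_force"],"w",s["width"],s["time_s"])
E
python3 plan.py -125 48
```

```text
time_s: 1.78
position: [458.5, 169.7, 214.3]
orientation: [[-0.869, 0.496, 0.001], [0.496, 0.869, 0.0], [-0.0, 0.001, -1.0]]
ft_force: [0.1, -0.5, -0.2]
width: 0.3
gripper_force: 0.0
local -241.65892787178947 63.30434162290323 214.29717439338344 offset [-3.88649791 -2.1137147   5.54337493] yaw 150.28508893474987 F [ 0.06847052 -0.48742138 -0.17923219] w 0.2996832588915912 1.7833
```

```bash
python3 -m inch '{"offset":[[-1,-0.55,0],[-2,-1.1,0],[-3,-1.65,0],[-3.88,-2.11,0],[-3.88,-2.11,1],[-3.88,-2.11,2.2],[-3.88,-2.11,3.4],[-3.88,-2.11,4],[-3.88,-2.11,4],[-3.88,-2.11,4]],"rot":[[0,0,0],[0,0,0],[0,0,0],[0,0,0],[0,0,0],[0,0,0],[0,0,0],[0,0,0],[0,0,0],[0,0,0]],"jaw":[0,0,0,0,0,0,0,0,0,0]}'
python3 plan.py -125 48
python3 - <<'E'
from h import *
cv2.imwrite("pics/s1.png",cams.snapshot("scene")[130:330,140:370].repeat(3,0).repeat(3,1))
E
```

```text
time_s: 2.62
position: [527.2, 58.9, 93.6]
orientation: [[-0.868, 0.496, -0.002], [0.496, 0.868, -0.0], [0.001, -0.001, -1.0]]
ft_force: [0.1, -0.4, 0.3]
width: 0.001
gripper_force: 0.0
local -127.0161796799359 1.1236616279465623 93.61756139331858 offset [-0.06918357 -0.03625276  1.52052584] yaw 150.28385417594677 F [ 0.13948523 -0.40190874  0.3060967 ] w 0.0012809046190847874 2.6167
```

View pics/s1.png

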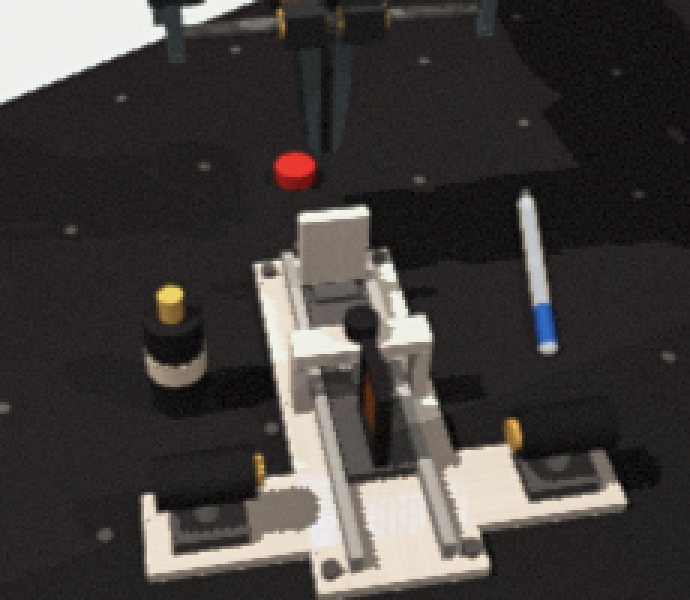

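The fingers are shut (tips at about (325,150) in the crop) and in line behind the plate at (333,245), clear of the cap. I'll descend, then approach until contact.

```bash
python3 -m inch '{"offset":[[-0.03,-0.03,0.7],[-0.03,-0.03,1.3],[-0.03,-0.03,1.5],[-0.03,-0.03,1.5],[-0.5,-0.03,1.5],[-0.8,-0.03,1.5],[-0.9,-0.03,1.5],[-0.9,-0.03,1.5]],"rot":[[0,0,0],[0,0,0],[0,0,0],[0,0,0],[0,0,0],[0,0,0],[0,0,0],[0,0,0]],"jaw":[0,0,0,0,0,0,0,0]}'
python3 plan.py -90 48
```

```text
time_s: 3.33
position: [552.1, 44.5, 50.2]
orientation: [[-0.868, 0.496, 0.003], [0.496, 0.868, 0.0], [-0.002, 0.002, -1.0]]
ft_force: [-0.8, -0.5, 0.2]
width: 0.005
gripper_force: 0.0
local -98.30777154392456 0.9380408323732893 50.15645645708822 offset [-0.27678019 -0.03113876  0.07249588] yaw 150.24833925349355 F [-0.78381746 -0.52118495  0.16208189] w 0.005221266625332874 3.3333
```

```bash
for i in 1; do python3 -m inch '{"offset":[[-0.1,0,0],[-0.1,0,0]],"rot":[[0,0,0],[0,0,0]],"jaw":[0,0]}'; done; python3 plan.py -90 48 
python3 -m inch '{"offset":[[-0.1,0,0],[-0.1,0,0]],"rot":[[0,0,0],[0,0,0]],"jaw":[0,0]}'; python3 plan.py -90 48
```

```text
time_s: 3.5
position: [553.3, 43.3, 49.3]
orientation: [[-0.869, 0.496, 0.001], [0.496, 0.869, 0.0], [-0.001, 0.0, -1.0]]
ft_force: [-0.4, 0.5, 0.8]
width: 0.006
gripper_force: 0.0
local -96.6092424323227 0.4557890831402105 49.309690508460456 offset [-0.2202896  -0.01515521  0.04376262] yaw 150.28544322606857 F [-0.37063446  0.51641912  0.78169882] w 0.005738858744263981 3.5
time_s: 3.67
position: [555.0, 42.1, 49.0]
orientation: [[-0.868, 0.496, -0.002], [0.496, 0.868, 0.001], [0.002, -0.0, -1.0]]
ft_force: [-3.0, 2.1, 2.4]
width: 0.002
gripper_force: 1.5
local -94.56717117575273 0.2287871340610244 49.010128180195686 offset [-0.15229822 -0.0075507   0.03341938] yaw 150.27583983783322 F [-2.99855528  2.06864923  2.35985028] w 0.002441933644068785 3.6667
```

Contact is at local ≈ -95 with about 3.6 N, as expected. Now I'll push in smoothly.

```bash
python3 -m inch '{"offset":[[-0.15,0,0],[-0.3,0,0],[-0.45,0,0],[-0.6,0,0],[-0.75,0,0],[-0.9,0,0],[-1.05,0,0],[-1.2,0,0],[-1.3,0,0],[-1.3,0,0]],"rot":[[0,0,0],[0,0,0],[0,0,0],[0,0,0],[0,0,0],[0,0,0],[0,0,0],[0,0,0],[0,0,0],[0,0,0]],"jaw":[0,0,0,0,0,0,0,0,0,0]}'; python3 plan.py -51 48
python3 - <<'E'
from h import *
cv2.imwrite("pics/s2.png",cams.snapshot("scene")[130:330,140:370].repeat(3,0).repeat(3,1))
E
```

```text
time_s: 4.5
position: [589.5, 22.2, 48.9]
orientation: [[-0.868, 0.496, -0.001], [0.496, 0.868, 0.0], [0.001, -0.0, -1.0]]
ft_force: [-4.9, 2.4, 3.0]
width: 0.007
gripper_force: 2.7
local -54.78853803378548 0.11165029761943715 48.851836067762754 offset [-0.12631913 -0.00362816  0.02825271] yaw 150.26265612187422 F [-4.9175862   2.4128766   3.01449086] w 0.006791294374230512 4.5
```

View pics/s2.png

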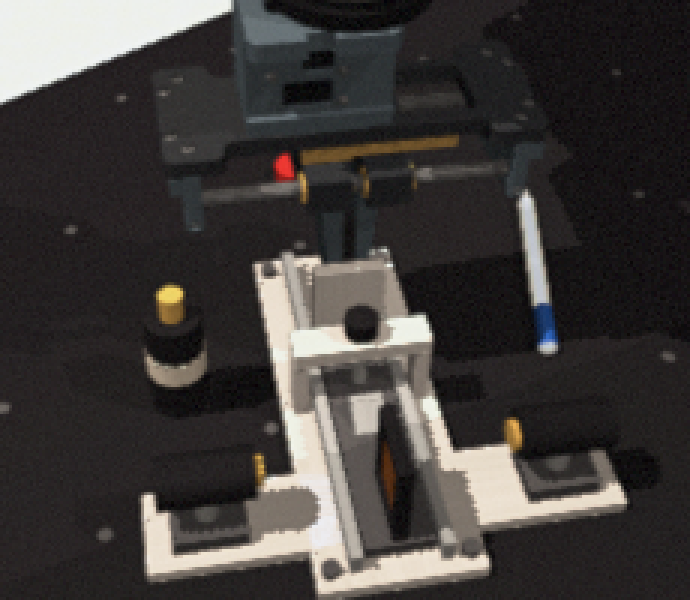

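The slide is in about 40 mm: the tooth at (368,410) is past the bridge and the knob at (361,322) is down. I'll push a touch further, then retreat and lift.

```bash
python3 -m inch '{"offset":[[-0.08,0,0],[-0.08,0,0],[0.1,0,0],[0.3,0,0],[0.5,0,0],[0.8,0,0],[1.3,0,0],[1.8,0,0],[2.0,0,0],[2.0,0,0]],"rot":[[0,0,0],[0,0,0],[0,0,0],[0,0,0],[0,0,0],[0,0,0],[0,0,0],[0,0,0],[0,0,0],[0,0,0]],"jaw":[0,0,0,0,0,0,0,0,0,0]}'
python3 -m inch '{"offset":[[0,0,-0.6],[0,0,-1.6],[0,0,-2.6],[0,0,-3.6],[0,0,-4.5],[0,0,-4.5],[0,0,-4.5]],"rot":[[0,0,0],[0,0,0],[0,0,0],[0,0,0],[0,0,0],[0,0,0],[0,0,0]],"jaw":[0,0,0,0,0,0,0]}'
python3 plan.py -51 48
python3 - <<'E'
from h import *
cv2.imwrite("pics/s3.png",cams.snapshot("scene")[130:330,140:370].repeat(3,0).repeat(3,1))
for r in cams.spot_in("push_plate","scene")[:1]: print(world("scene",r["position"]))
E
```

```text
time_s: 5.38
position: [536.6, 52.8, 49.1]
orientation: [[-0.869, 0.494, 0.001], [0.494, 0.869, -0.0], [-0.001, 0.0, -1.0]]
ft_force: [-0.5, 0.2, -0.7]
width: 0.005
gripper_force: 0.0
time_s: 5.97
position: [539.4, 52.0, 185.8]
orientation: [[-0.868, 0.496, 0.006], [0.496, 0.868, 0.0], [-0.005, 0.003, -1.0]]
ft_force: [0.5, -0.2, -1.0]
width: 0.004
gripper_force: 0.0
local -113.0506616443457 1.121156487016118 185.75867142279424 offset [-2.04567789 -0.05011163  4.60198205] yaw 150.27870737008186 F [ 0.4525223  -0.16568175 -0.9970315 ] w 0.0037034936867918725 5.9667
[605.0985881   11.30878061  63.5081178 ]
```

View pics/s3.png

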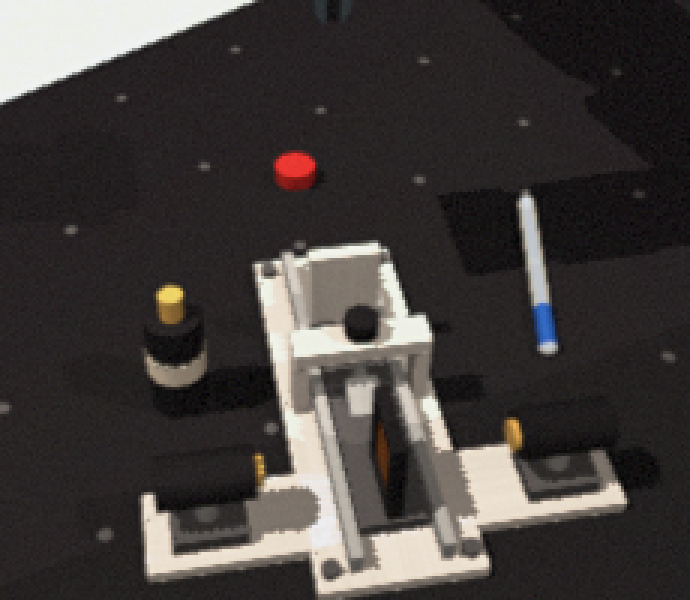

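The plate stays in at (343,285), about 30 mm of travel, with the filter at (390,460) between the tubes and the knob down. The cap, pen and detector haven't moved. The slide is latched, so I'll hand in.

```bash
python3 -c "from workcell import robot; print(robot.finish_job())"
```

```text
the job is handed in; nothing more can be done
None
```

The filter slide is latched in its middle position with the filter in the beam; the pen, detector and dust cap were not moved, the gripper is clear, and the job is handed in.

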